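# Prop open the valve-box lid on the pump test bench

### The job

On the pump test bench, raise the green-framed lid of the grey valve box with its red-handled prop rod and bring the rod's pin up into the orange holding hole under the lid, feeling for the hole and never forcing the rod against the hole's end stop. Let go of the rod so that the lid stays propped on it, and leave the loose parts on the bench where they are.

Things in the scene. Friction and masses are not known exactly. Their poses are not given: they have to be found in the camera images.
- box: Grey steel valve box, fixed to the bench: 200 mm (its x) by 310 mm (its y) by 100 mm high, origin at the centre of its underside, z up. Its front (-x side) faces the robot. Only its lid and its prop rod move.
- lid (a joint): Lid angle (rad): 0 = closed, grows as the edge at the box's -y side rises. Falls shut by its own weight unless propped; stands still at 0.68 to 0.74 when propped. The lid weighs about 0.45 kg, give or take 20 %.
- lid_hinge (a point): Front end of the lid's hinge line, which runs along the box's x axis; in the box frame x = -130, y = +155, z = 104 mm. From there the lid, 5 mm thick with a green frame and a clear pane, reaches 312 mm towards the box's -y and overhangs the front wall by 30 mm.
- lid_edge (a point): Point on the lid's front edge, on the underside, 156 mm from the hinge line; moves with the lid. Its x runs along the hinge away from the robot, y across the lid to the hinge, z out of the lid's top.
- rail (a point): Point on the underside of the smooth steel rail under the lid's front overhang (1 to 17 mm in from the edge, 14 mm below the lid's underside), 100 mm from the hinge; axes as lid_edge. The rail runs across the lid from near the hinge and ends in the orange catch, clamped with its hole 165 to 205 mm from the hinge line: different each time, not measured, to be found by feel.
- rod (a joint): Rod angle (rad): 0 = level, free end towards the box's +y; grows as the free end swings up and over towards -y. The pin meets the rail near 0.02, the lid is highest (0.82) near 0.8, the hole comes between 0.95 and 1.27. Load about 12 N at first, little past 0.6. At the hole the lid sinks 9 mm onto the pin; going on drives the pin against the rigid end stop. It may bear 30 N.
- pin (a point): Centre of the steel pin (10 mm in diameter, along the box's x) at the rod's free end where it runs under the rail; on one axis with the grip, 64 mm behind its middle. The holding hole in the catch is a pocket open downwards, 13 mm wide, 9 mm deep from the rail's underside, its lip on the hinge side rounded; beyond it an end stop reaches 14 mm below the rail's underside.
- grip (a point): Middle of the red grip sleeve at the rod's free end: a round bar 16 mm in diameter, 70 mm long, along the box's x, its middle 55 mm in front of the lid's edge (box x = -185 mm). Moves with the rod on a circle of 150 mm radius about pivot, across the box's x. Free space around and above it.
- pivot (a point): Point on the rod's pivot axis (along the box's x), level with the grip's middle along that axis; in the box frame x = -185, y = -55, z = 82 mm. Does not move.
- coupling: Loose brass pipe coupling, 34 mm in diameter, 36 mm high, standing; origin at the centre of its underside.
- flange: Loose dark steel ring, 60 mm outside diameter, 16 mm high, lying flat; origin at the centre of its underside.
- spanner: Loose steel spanner 170 mm long, lying flat between the robot and the box; origin at its middle.

How it is judged:
By the outcome, as a careful person would: the job done as asked, in the order asked, and still so for the second after the job is handed in, with the robot touching nothing.
It also fails if it takes over 56 s, if anything falls off the work surface, if the arm or the gripper's body presses on something with over 40 N, if the wrist force passes 120 N, or if a joint passes its speed limit or range.

### The arm

A 7-joint arm with a two-finger parallel gripper is mounted at the origin on the work surface. World frame = base frame: x ahead of the robot, y to its left, z up, the work surface at z = 0. Lengths are in m, angles in rad, forces in N, time in s.
With the tool pointing down it reaches from about 0.425 to 0.875 m from the base axis. Payload 4.7 kg.
Tool frame: the origin (TCP) lies on the centre line of the jaws, within the pads' length; the fingertips stand 19 mm ahead of it and the grasp point (between the pads) is the TCP (robot.tcp_to_tips is the distance from the TCP to the fingertips, in m); y points along the fingers, z is the direction in which the jaws open and shut, and the axes are right-handed (so a half turn about y gives the same grasp; the last joint's range is limited). The gripper opens to 85 mm and grips with 20 to 120 N. Pads are 22 mm wide; open, the fingers measure 114 mm over their backs; the gripper's body (76 mm by 85 mm) begins 54 mm behind the grasp point. The pads swing forward as they close: fully open they stand 13 mm farther back than shut.
Start: joints at [-1.333, 0.321, -0.07, 1.45, 0.023, 1.371, -0.057], TCP at [0.144, 0.634, 0.25] pointing down, gripper open.
Joint ranges: [-2.86, 2.86], [-0.3, 2.09], [-1.38, 1.24], [0.06, 2.45], [-1.56, 4.7], [0.09, 2.05], [-2.69, 2.69]. Speed limits (rad/s): [2.57, 2.57, 3.14, 3.14, 3.14, 3.14, 3.14].

### API

Orientations are given as a rotation vector (axis times angle).
In Python, from cell import robot, read_camera gives the robot as it stands.
- The arm moves only by the tool play_rows, never from a script. Its argument "rows" is one flat list of numbers, 4 for each row, row after row: the shift along the tool's x, y, z in mm, then the turn about the tool's y in rad. In form: [x, y, z, spin, x, y, z, spin, ...]. A call has 1 to 12 rows; each row shifts and turns the commanded pose from where the row before left it, along the tool's axes as they then stand; what a row does not reach is not made up. A row lasts 1/12 s, in which the tool goes at most 41.7 mm and 7.16 degrees, less where a joint would pass 70% of its speed; a pose out of reach is approached as far as the arm can. A call is refused whole if a number of a shift passes 41.7 or a number of a turn 0.125, either way. A call with a gripper value outside its range is refused whole. "jaw" is the gripper's target within -1 to 1 (fully open at 1, half-way at 0, shut at -1), set as the call begins (left out, the last holds). The fingers move at their own pace and stop on an object; the grip force is fixed at half the most. Time passes only in rows, so rows that do not move let the fingers close. It gives the time, the measured TCP pose, the force and the opening at its end, in the units of the state.
- robot.read_state(): the state, without advancing time (a new reading comes with each control period).
- read_camera(name): name is "scene" or "top"; returns a dict with "color" (400x640x3 uint8, red, green, blue), "depth" (400x640 float32, m along the optical axis (not along the pixel's ray), 0 where there is no reading), "camera_matrix" (3x3 intrinsics, pixels), "dist" ([k1, k2, p1, p2, k3] as OpenCV has them; the pictures are not rectified), "origin" and "orientation" of the camera in the world. Camera axes: x right, y up, looking along -z (the intrinsics and any distortion apply to the point x, -y, -z); pixel columns grow to the right and rows downward; lengths in m; the calibration is good to about 2 mm. A picture is of the moment at which its call begins.
- robot.close_job(): hands the job in, once; it reports no verdict.
The state is a dict: "clock": time; "qpos": joint angles; "dq": joint speeds; "effort": joint torques, N m; "tcp_pos": TCP position; "tcp_rot": TCP orientation; "ft_force": force on the tool from outside, world axes, zero at the start; "moment": the same for the moment, N m; "opening": finger opening in m.
Only numpy, scipy, OpenCV 4.12 (cv2) and the standard library are available. Lean on these libraries where they do the work, as an engineer would, in place of code of your own. Each camera call takes 0.05 s, during which the arm holds its last target.

## Working session

There is one attempt and no reset: what is moved stays moved. The work goes in short steps, Python scripts to look and compute and a tool call to move; the robot and the scene stay as the last step left them, time stands still between calls to the robot, and variables do not carry over. Pictures are saved under pics/ and viewed, and the job is handed in when it is done.

Besides the shell and the picture viewer there is one more tool, called as name(argument=value, ...) on one line, values as JSON. play_rows: Moves the arm, as the interface text tells. Its arguments: {"type":"object","properties":{"rows":{"type":"array"},"jaw":{"type":"number"}},"required":["rows"]}

```bash
mkdir -p pics; ls; python3 - <<'E'
from cell import robot, read_camera
import cv2,numpy as np
for n in ("scene","top"):
    c=read_camera(n); cv2.imwrite(f"pics/{n}0.png",c["color"][:,:,::-1]); np.savez(f"{n}0.npz",**c)
    print(n,c["camera_matrix"],c["dist"],c["origin"],c["orientation"])
s=robot.read_state(); print(s)
E
```

```text
pics
scene [[500.47400561   0.         312.97555708]
 [  0.         500.47400561 201.93023089]
 [  0.           0.           1.        ]] [-0.00973761  0.          0.          0.          0.        ] [ 1.09870822 -0.03320602  0.82599534] [0.50837914 0.4544681  1.43533745]
top [[419.90297026   0.         316.65379947]
 [  0.         419.90297026 202.10887878]
 [  0.           0.           1.        ]] [-0.10345797  0.          0.          0.          0.        ] [0.45582942 0.02064183 0.79436061] [ 0.14030214 -0.13936325 -1.55960838]
{'clock': 0.1, 'qpos': array([-1.33290292,  0.32173351, -0.07008474,  1.45156641,  0.02259483,
        1.37079995, -0.05690098]), 'dq': array([ 8.46128645e-04, -3.02122408e-04, -8.92713907e-04, -2.62171458e-03,
        5.64363949e-04, -1.59818824e-05, -3.86907050e-04]), 'effort': array([ 3.67037837e-04, -4.94870675e+01, -3.83582376e-01, -3.15216422e+01,
        1.30777509e-02,  7.32550921e-03,  2.05379359e-05]), 'tcp_pos': array([0.14419693, 0.6333375 , 0.24933609]), 'tcp_rot': array([-1.5653662 ,  0.17580268, -0.17564028]), 'ft_force': array([-0.21107003, -0.26343185, -0.15667405]), 'moment': array([-0.02001741, -0.03200897, -0.02846172]), 'opening': 0.08518242689088257}
```

View pics/scene0.png

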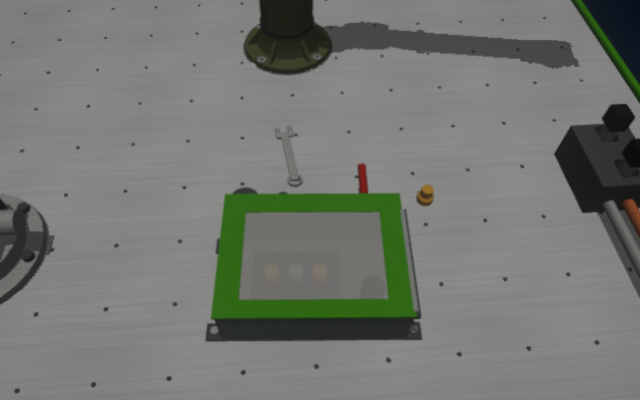

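View pics/top0.png

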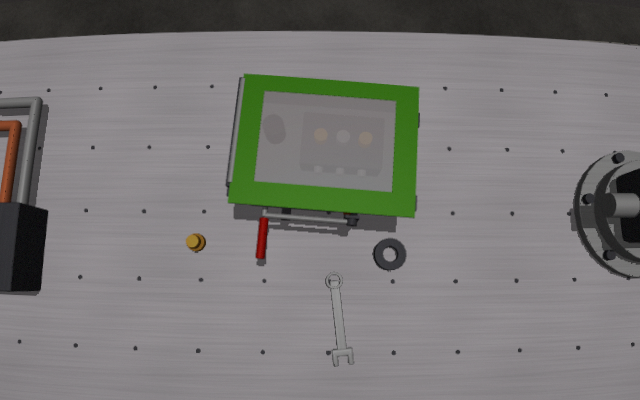

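The top view shows the lid corners at about (229,202), (415,216), (419,88) and (244,75). The red grip runs (263,218)-(261,258), the coupling is at (196,242), the flange at (390,254), and the spanner from (334,281) to (342,362).

```bash
cat > h.py <<'E'
import numpy as np,cv2
from scipy.spatial.transform import Rotation as R
def load(n): return dict(np.load(n))
def ray(c,px):
    p=cv2.undistortPoints(np.array([px],float).reshape(-1,1,2),c["camera_matrix"],c["dist"]).reshape(-1,2)
    d=np.c_[p[:,0],-p[:,1],-np.ones(len(p))]
    return R.from_rotvec(c["orientation"]).apply(d)
def atz(c,px,z):
    d=ray(c,px); o=c["origin"]; return o+d*((z-o[2])/d[:,2])[:,None]
def atd(c,px):
    d=ray(c,px); return np.array([c["origin"]+d[i]*c["depth"][int(round(p[1])),int(round(p[0]))] for i,p in enumerate(px)])
def proj(c,P):
    q=R.from_rotvec(c["orientation"]).inv().apply(np.atleast_2d(P)-c["origin"]); q=q*[1,-1,-1]
    return cv2.projectPoints(q,np.zeros(3),np.zeros(3),c["camera_matrix"],c["dist"])[0].reshape(-1,2)
E
python3 - <<'E'
from h import *
np.set_printoptions(precision=4,suppress=True)
for n in("top0","scene0"):
    c=load(n+".npz"); a=c["color"].astype(int)
    g=((a[:,:,1]>a[:,:,0]+40)&(a[:,:,1]>a[:,:,2]+40)).astype(np.uint8)
    k,l,st,_=cv2.connectedComponentsWithStats(g); i=1+np.argmax(st[1:,4]); m=(l==i).astype(np.uint8)
    ct=max(cv2.findContours(m,0,1)[0],key=cv2.contourArea)
    q=cv2.approxPolyDP(cv2.convexHull(ct),8,True).reshape(-1,2)
    print(n,q,"\n",atz(c,q,.109), "\n", atd(c,q+np.sign(q.mean(0)-q)*5))
    r=((a[:,:,0]>110)&(a[:,:,1]<60)&(a[:,:,2]<60)&(np.arange(640)<400)[None]&(np.arange(640)>200)[None]).astype(np.uint8)
    ys,xs=np.nonzero(r); 
    ct=np.c_[xs,ys].astype(np.float32); rr=cv2.minAreaRect(ct); bp=cv2.boxPoints(rr); print(rr,bp)
    print(atz(c,bp,.090)); print(np.median(atd(c,ct)[:],0), len(ct), ct.mean(0))
E
```

```text
top0 [[244  74]
 [418  88]
 [413 216]
 [228 201]] 
 [[ 0.8101  0.1523  0.109 ]
 [ 0.7857 -0.1565  0.109 ]
 [ 0.557  -0.1384  0.109 ]
 [ 0.5802  0.1693  0.109 ]] 
 [[ 0.7996  0.1427  0.1104]
 [ 0.7759 -0.1471  0.1091]
 [ 0.565  -0.1299  0.111 ]
 [ 0.5886  0.1611  0.1094]]
((261.18463134765625, 237.52310180664062), (5.457528114318848, 39.69111633300781), 7.125016689300537) [[256.0154 256.877 ]
 [260.9385 217.4923]
 [266.3539 218.1693]
 [261.4308 257.5539]]
[[0.489  0.1222 0.09  ]
 [0.5556 0.1158 0.09  ]
 [0.5545 0.1066 0.09  ]
 [0.488  0.1131 0.09  ]]
[0.5208 0.1145 0.0897] 211 [261.0427 237.7109]
scene0 [[398 194]
 [415 316]
 [212 317]
 [226 195]] 
 [[ 0.5815  0.1699  0.109 ]
 [ 0.8116  0.1531  0.109 ]
 [ 0.7878 -0.1537  0.109 ]
 [ 0.5592 -0.1359  0.109 ]] 
 [[ 0.5908  0.1593  0.1078]
 [ 0.8032  0.147   0.1095]
 [ 0.7796 -0.1466  0.1073]
 [ 0.5726 -0.1267  0.1113]]
((362.935791015625, 177.47276306152344), (27.25931167602539, 4.678371906280518), 86.42366790771484) [[359.751  164.0156]
 [364.4202 163.7237]
 [366.1206 190.93  ]
 [361.4514 191.2218]]
[[0.4912 0.1153 0.09  ]
 [0.4912 0.1243 0.09  ]
 [0.5561 0.1179 0.09  ]
 [0.5561 0.1093 0.09  ]]
[0.5251 0.1164 0.0905] 120 [362.7667 177.2333]
```

```bash
python3 - <<'E'
import cv2
a=cv2.imread("pics/top0.png")[190:290,180:420]; cv2.imwrite("pics/t1.png",cv2.resize(a,None,fx=3.3,fy=3.3,interpolation=2))
E
```

```text
(no output)
```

View pics/t1.png

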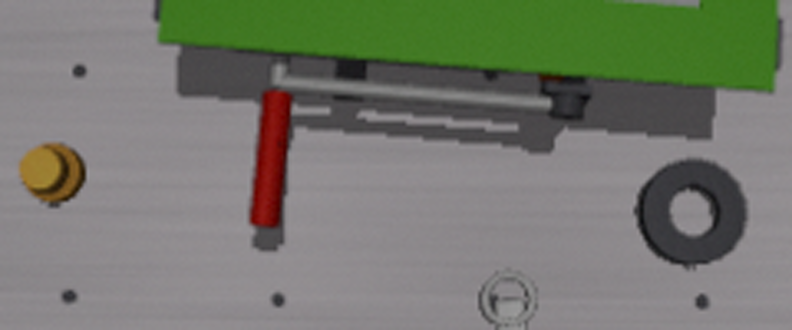

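```bash
cat >> h.py <<'E'
yaw=-.0735; O=np.array([.6976,.0075,0]); RB=R.from_euler('z',yaw)
def b2w(p): return O+RB.apply(np.asarray(p,float))
def w2b(p): return RB.inv().apply(np.asarray(p)-O)
def gripw(th,x=-.203): return b2w([x,-.055+.15*np.cos(th),.082+.15*np.sin(th)])
E
python3 - <<'E'
from h import *
from cell import robot
np.set_printoptions(precision=4,suppress=True)
s=robot.read_state(); T=R.from_rotvec(s["tcp_rot"]); M=T.as_matrix(); print(M)
print("tool z in box",RB.inv().apply(M[:,2]), "tool x in box",RB.inv().apply(M[:,0]))
g=gripw(0); print(g, s["tcp_pos"])
zb=RB.inv().apply(M[:,2]); 
for sp in(.1,-.1): print(sp,RB.inv().apply((T*R.from_rotvec([0,sp,0])).as_matrix()[:,2]))
print("delta tool mm to 0.25 above grip",1e3*T.inv().apply(np.r_[g[:2],.25]-s["tcp_pos"]))
c=load("top0.npz"); print(proj(c,[b2w([-.13,.155,.109]),b2w([-.13,-.157,.109]),b2w([-.185,.095,.09]),b2w([-.185,-.055,.09])]))
print(atd(c,[[30,250],[30,130],[8,130]]))
E
```

```text
[[ 0.9751 -0.0003  0.2219]
 [-0.2219 -0.0017  0.9751]
 [ 0.0001 -1.     -0.0017]]
tool z in box [ 0.1497  0.9887 -0.0017] tool x in box [ 0.9887 -0.1497  0.0001]
[0.5021 0.1172 0.082 ] [0.1442 0.6333 0.2493]
0.1 [ 0.2477  0.9688 -0.0017]
-0.1 [ 0.0502  0.9987 -0.0017]
delta tool mm to 0.25 above grip [ 463.5479    0.1057 -423.8923]
[[226.5738 201.4973]
 [413.6745 216.3279]
 [260.3437 238.3797]
 [349.3276 245.5766]]
[[0.4957 0.5583 0.0468]
 [0.734  0.5954 0.0417]
 [0.7385 0.6535 0.0331]]
```

play_rows(rows=[10,0,-12,-0.075,20,0,-25,-0.075,25,0,-31,0,25,0,-31,0,25,0,-31,0,25,0,-31,0,25,0,-31,0,25,0,-31,0,25,0,-31,0,25,0,-31,0,25,0,-31,0,25,0,-31,0], jaw=1)

```text
clock: 1.1
tcp_pos: [0.3944, 0.2626, 0.2502]
tcp_rot: [-1.57, 0.058, -0.058]
ft_force: [1.2, 0.6, -0.4]
opening: 0.0857
```

```bash
cat > st.py <<'E'
from h import *
from cell import robot
import sys
np.set_printoptions(precision=2,suppress=True)
s=robot.read_state(); T=R.from_rotvec(s["tcp_rot"])
print("t",round(s["clock"],2),"tcp box mm",1e3*w2b(s["tcp_pos"]),"F box",RB.inv().apply(s["ft_force"]),"open",s["opening"]*1e3)
print("toolz box",RB.inv().apply(T.as_matrix()[:,2]))
th=float(sys.argv[1]) if len(sys.argv)>1 else 0
print("tool delta to grip",1e3*T.inv().apply(gripw(th)-s["tcp_pos"]))
b=w2b(s["tcp_pos"]); print("rod th from tcp",np.arctan2(b[2]-.082,b[1]+.055),"r",1e3*np.hypot(b[2]-.082,b[1]+.055))
E
python3 st.py
```

```text
t 1.1 tcp box mm [-321.07  232.17  250.16] F box [ 1.18  0.69 -0.35] open 85.71110258374955
toolz box [0. 1. 0.]
tool delta to grip [ 118.13  168.11 -137.18]
rod th from tcp 0.5297324923482247 r 332.7842986457637
```

play_rows(rows=[25,0,-30,0,25,0,-30,0,25,0,-30,0,20,0,-20,0,0,0,0,0,0,0,0,0])

```text
clock: 1.6
tcp_pos: [0.481, 0.1462, 0.25]
tcp_rot: [-1.57, 0.062, -0.061]
ft_force: [-0.1, 0.4, -0.3]
opening: 0.0858
```

```bash
python3 st.py
```

```text
t 1.6 tcp box mm [-226.17  122.44  249.98] F box [-0.13  0.37 -0.25] open 85.78801969938708
toolz box [ 0.  1. -0.]
tool delta to grip [ 23.41 167.98 -27.29]
rod th from tcp 0.7580375863474691 r 244.33972830518672
```

play_rows(rows=[12,0,-14,0,11.5,0,-13.5,0,0,30,0,0,0,35,0,0,0,35,0,0,0,20,0,0,0,0,0,0,0,0,0,0])

```text
clock: 2.27
tcp_pos: [0.5006, 0.12, 0.1296]
tcp_rot: [-1.571, 0.058, -0.054]
ft_force: [0.6, 1.2, 0.9]
opening: 0.0853
```

```bash
python3 st.py; cat > pic.py <<'E'
import sys,cv2
from h import *
from cell import read_camera
t=sys.argv[1]; ims=[]
for n,(x0,y0) in (("scene",(200,60)),("top",(160,60))):
    c=read_camera(n); np.savez(f"{n}_{t}.npz",**c)
    a=np.ascontiguousarray(c["color"][:,:,::-1])
    ims.append(cv2.resize(a[y0:y0+280,x0:x0+266],None,fx=1.5,fy=1.5,interpolation=2))
cv2.imwrite(f"pics/{t}.png",np.hstack(ims))
E
python3 pic.py a1
```

```text
t 2.27 tcp box mm [-204.69   97.69  129.6 ] F box [0.56 1.22 0.88] open 85.25086384871265
toolz box [-0.  1. -0.]
tool delta to grip [ 1.8  47.6  -2.65]
rod th from tcp 0.3022183986561658 r 159.93499313822082
```

View pics/a1.png

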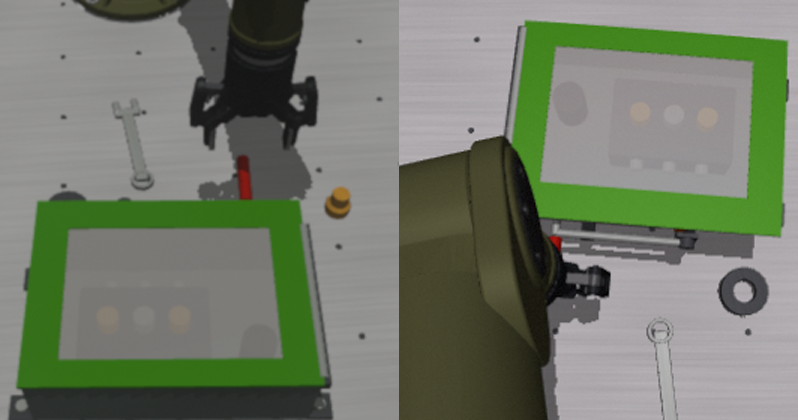

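```bash
python3 - <<'E'
from h import *
np.set_printoptions(precision=3,suppress=True)
tcp=np.array([-.2047,.0977,.1296])
for n in("top_a1","scene_a1"):
    c=load(n+".npz"); v,u=np.mgrid[0:400,0:640]; px=np.c_[u.ravel(),v.ravel()]
    d=ray(c,px); z=c["depth"].ravel(); P=w2b(c["origin"]+d*z[:,None]); P=P[z>0]
    Q=P-tcp; m=(P[:,2]>.15)&(np.abs(Q[:,1])<.3)&(Q[:,0]>-.2)
    Q=Q[m]
    for lo in np.arange(.02,.5,.03):
        k=(Q[:,2]>=lo)&(Q[:,2]<lo+.03)
        if k.sum()>5:
            q=Q[k]; print(n,round(lo,2),k.sum(),"x",np.percentile(q[:,0],[1,99]),"y",np.percentile(q[:,1],[1,99]))
E
```

```text
top_a1 0.02 33 x [-0.011  0.012] y [-0.075 -0.045]
top_a1 0.05 216 x [-0.015  0.017] y [-0.074 -0.03 ]
top_a1 0.08 354 x [-0.01   0.013] y [-0.07  -0.037]
top_a1 0.11 99 x [-0.025  0.026] y [-0.038 -0.026]
top_a1 0.14 104 x [-0.022  0.025] y [-0.038 -0.028]
top_a1 0.17 184 x [-0.018  0.027] y [-0.038 -0.027]
top_a1 0.2 69 x [-0.009  0.022] y [-0.037 -0.03 ]
top_a1 0.32 471 x [-0.052  0.052] y [-0.061  0.036]
top_a1 0.35 3507 x [-0.055  0.048] y [-0.062  0.046]
top_a1 0.38 13811 x [-0.087  0.029] y [-0.071  0.039]
top_a1 0.41 12461 x [-0.107 -0.038] y [-0.074  0.006]
top_a1 0.44 2444 x [-0.107 -0.088] y [-0.06  -0.014]
scene_a1 0.02 379 x [-0.011  0.014] y [-0.073  0.072]
scene_a1 0.05 736 x [-0.012  0.02 ] y [-0.073  0.071]
scene_a1 0.08 814 x [-0.01   0.021] y [-0.069  0.068]
scene_a1 0.11 558 x [0.003 0.039] y [-0.037  0.034]
scene_a1 0.14 670 x [-0.002  0.039] y [-0.036  0.035]
scene_a1 0.17 762 x [0.001 0.04 ] y [-0.037  0.036]
scene_a1 0.2 774 x [0.004 0.039] y [-0.035  0.033]
scene_a1 0.23 963 x [0.005 0.039] y [-0.035  0.045]
scene_a1 0.26 937 x [0.006 0.039] y [-0.035  0.033]
scene_a1 0.29 1006 x [0.009 0.048] y [-0.045  0.045]
scene_a1 0.32 804 x [0.023 0.056] y [-0.042  0.051]
```

play_rows(rows=[0,15,-1,0,0,15,0,0,0,12,0,0,0,6,0,0,0,0,0,0,0,0,0,0])

```text
clock: 2.87
tcp_pos: [0.5023, 0.118, 0.0829]
tcp_rot: [-1.57, 0.057, -0.058]
ft_force: [-0.0, -0.1, -0.2]
opening: 0.0851
```

```bash
python3 st.py
```

```text
t 2.87 tcp box mm [-202.87   95.84   82.93] F box [-0.02 -0.11 -0.24] open 85.08799843435773
toolz box [0. 1. 0.]
tool delta to grip [-0.13  0.93 -0.84]
rod th from tcp 0.006172238545616682 r 150.84667016358605
```

play_rows(rows=[0,1,-0.8,0,0,0,0,0,0,0,0,0,0,0,0,0,0,0,0,0,0,0,0,0,0,0,0,0,0,0,0,0,0,0,0,0,0,0,0,0], jaw=-1)

```text
clock: 3.7
tcp_pos: [0.5019, 0.117, 0.0816]
tcp_rot: [-1.57, 0.058, -0.058]
ft_force: [-2.0, -1.2, 4.3]
opening: 0.0141
```

```bash
python3 st.py
```

```text
t 3.7 tcp box mm [-203.18   94.85   81.59] F box [-1.87 -1.32  4.28] open 14.061129448841317
toolz box [0. 1. 0.]
tool delta to grip [ 0.18 -0.41  0.15]
rod th from tcp -0.002705255330332354 r 149.84805953199208
```

```bash
cat > arc.py <<'E'
import sys,numpy as np
t=np.linspace(float(sys.argv[1]),float(sys.argv[2]),int(sys.argv[3])+1)
y=np.round(-150*np.sin(t),1); z=np.round(150*np.cos(t),1)
print(np.round(np.c_[np.diff(y),np.diff(z)],1).tolist())
E
python3 arc.py 0 .24 8; python3 arc.py .24 .6 12; python3 arc.py .6 .92 12
```

```text
[[-4.5, -0.1], [-4.5, -0.2], [-4.5, -0.3], [-4.5, -0.5], [-4.4, -0.6], [-4.5, -0.7], [-4.4, -0.9], [-4.4, -1.0]]
[[-4.3, -1.1], [-4.3, -1.3], [-4.3, -1.4], [-4.2, -1.5], [-4.2, -1.7], [-4.2, -1.7], [-4.0, -1.9], [-4.1, -2.1], [-3.9, -2.1], [-3.9, -2.2], [-3.8, -2.4], [-3.8, -2.5]]
[[-3.3, -2.3], [-3.2, -2.4], [-3.1, -2.5], [-3.1, -2.5], [-3.0, -2.7], [-2.9, -2.7], [-2.9, -2.8], [-2.8, -2.8], [-2.7, -3.0], [-2.6, -3.0], [-2.6, -3.1], [-2.4, -3.1]]
```

play_rows(rows=[0,-4.5,-0.1,0,0,-4.5,-0.2,0,0,-4.5,-0.3,0,0,-4.5,-0.5,0,0,-4.4,-0.6,0,0,-4.5,-0.7,0,0,-4.4,-0.9,0,0,-4.4,-1.0,0,0,0,0,0,0,0,0,0])

```text
clock: 4.53
tcp_pos: [0.5015, 0.1133, 0.1161]
tcp_rot: [-1.569, 0.057, -0.058]
ft_force: [3.6, 1.7, -10.2]
opening: 0.014
```

```bash
python3 st.py 0.24; python3 pic.py a2
```

```text
t 4.53 tcp box mm [-203.31   91.14  116.1 ] F box [  3.46   1.97 -10.21] open 13.974710683801035
toolz box [0. 1. 0.]
tool delta to grip [ 0.31 -1.55 -0.44]
rod th from tcp 0.2292577080147718 r 150.06947211073657
```

View pics/a2.png

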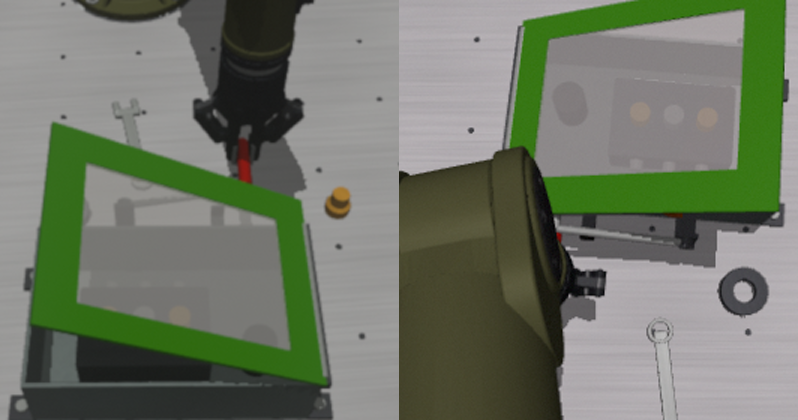

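The lid is rising with the rod: its free edge is up at about (50,125) in the scene crop. The grip is held, with about 10 N of load. Continuing.

play_rows(rows=[0,-4.3,-1.1,0,0,-4.3,-1.3,0,0,-4.3,-1.4,0,0,-4.2,-1.5,0,0,-4.2,-1.7,0,0,-4.2,-1.7,0,0,-4.0,-1.9,0,0,-4.1,-2.1,0,0,-3.9,-2.1,0,0,-3.9,-2.2,0,0,-3.8,-2.4,0,0,-3.8,-2.5,0])

```text
clock: 5.63
tcp_pos: [0.5001, 0.0937, 0.166]
tcp_rot: [-1.566, 0.056, -0.058]
ft_force: [2.3, 7.5, -2.3]
opening: 0.0139
```

```bash
python3 st.py 0.6
```

```text
t 5.63 tcp box mm [-203.28   71.47  166.02] F box [ 1.75  7.6  -2.27] open 13.89697916984347
toolz box [-0.  1.  0.]
tool delta to grip [ 0.28 -0.69 -2.67]
rod th from tcp 0.5863681672566171 r 151.83549532854468
```

play_rows(rows=[0,-3.3,-2.3,0,0,-3.2,-2.4,0,0,-3.1,-2.5,0,0,-3.1,-2.5,0,0,-3.0,-2.7,0,0,-2.9,-2.7,0,0,-2.9,-2.8,0,0,-2.8,-2.8,0,0,-2.7,-3.0,0,0,-2.6,-3.0,0,0,0,0,0,0,0,0,0])

```text
clock: 6.63
tcp_pos: [0.4983, 0.0689, 0.1977]
tcp_rot: [-1.562, 0.054, -0.057]
ft_force: [-1.9, 8.6, 6.3]
opening: 0.014
```

```bash
python3 st.py 0.8667; python3 pic.py a3; python3 arc.py .8667 1.2667 30
```

```text
t 6.63 tcp box mm [-203.24   46.64  197.66] F box [-2.48  8.47  6.3 ] open 13.982931452460367
toolz box [-0.    1.    0.01]
tool delta to grip [ 0.23  1.29 -4.55]
rod th from tcp 0.8498118190869405 r 153.97302249270112
[[-1.3, -1.5], [-1.3, -1.6], [-1.2, -1.5], [-1.2, -1.6], [-1.2, -1.6], [-1.2, -1.6], [-1.2, -1.7], [-1.1, -1.6], [-1.1, -1.7], [-1.1, -1.7], [-1.1, -1.6], [-1.0, -1.8], [-1.1, -1.7], [-1.0, -1.7], [-0.9, -1.7], [-1.0, -1.8], [-0.9, -1.8], [-0.9, -1.8], [-0.9, -1.8], [-0.9, -1.8], [-0.8, -1.8], [-0.8, -1.8], [-0.8, -1.8], [-0.8, -1.9], [-0.7, -1.9], [-0.7, -1.8], [-0.7, -1.9], [-0.7, -1.9], [-0.6, -1.9], [-0.6, -1.9]]
```

View pics/a3.png

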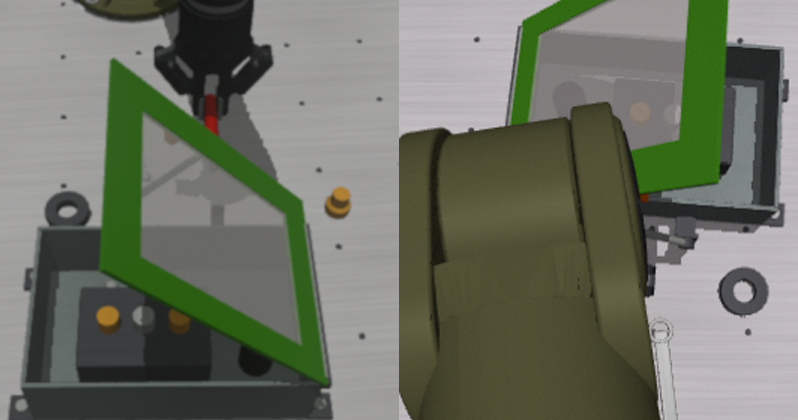

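```bash
cat > lid.py <<'E'
from h import *
from cell import robot,read_camera
np.set_printoptions(precision=2,suppress=True)
def lid(c):
    a=c["color"].astype(int); m=(a[:,:,1]>a[:,:,0]+40)&(a[:,:,1]>a[:,:,2]+40)&(c["depth"]>0)
    m=cv2.erode(m.astype(np.uint8),np.ones((5,5)))
    v,u=np.nonzero(m); px=np.c_[u,v].astype(float); P=w2b(c["origin"]+ray(c,px)*c["depth"][v,u][:,None])
    P=P[(P[:,2]>.08)&(P[:,0]<.12)&(P[:,0]>-.15)&(P[:,1]<.17)]
    for _ in range(3):
        A=np.c_[P[:,1],np.ones(len(P))]; k=np.linalg.lstsq(A,P[:,2],rcond=None)[0]; r=np.abs(A@k-P[:,2]); P=P[r<max(.006,2*np.median(r))]
    return np.arctan(-k[0])
def rep():
    c=read_camera("scene"); s=robot.read_state(); b=w2b(s["tcp_pos"])*1e3
    cth=(b[1]+55)/150; th=np.arccos(np.clip(cth,-1,1)); F=RB.inv().apply(s["ft_force"])
    t=np.array([-np.sin(th),np.cos(th)]); r=np.array([np.cos(th),np.sin(th)])
    print("t %.2f lid %.4f tcp y %.2f z %.2f th(y) %.3f barz %.1f Fy %.1f Fz %.1f Ftan %.1f Frad %.1f open %.2f"%(s["clock"],lid(c),b[1],b[2],th,82+150*np.sin(th),F[1],F[2],F[1:]@t,F[1:]@r,s["opening"]*1e3), "M",RB.inv().apply(s["moment"]))
    return c
if __name__=="__main__":rep()
E
python3 lid.py; python3 -c "
from lid import *
print(lid(load('scene_a3.npz')),lid(load('scene_a2.npz')),lid(load('scene_a1.npz')))"
```

```text
t 6.78 lid 0.8185 tcp y 46.64 z 197.65 th(y) 0.826 barz 192.3 Fy 8.9 Fz 6.3 Ftan -2.3 Frad 10.7 open 13.90 M [2.21 0.52 0.02]
0.8183629559415501 0.46070548795101557 -6.321375179159795e-05
```

play_rows(rows=[0,-2.0,-1.0,0,0,-2.0,-1.0,0,0,-1.6,-1.5,0,0,-1.2,-1.6,0,0,-1.2,-1.6,0,0,0,0,0])

```text
clock: 7.28
tcp_pos: [0.4977, 0.0613, 0.2048]
tcp_rot: [-1.564, 0.055, -0.058]
ft_force: [-0.2, 7.9, 2.1]
opening: 0.0139
```

```bash
python3 lid.py
```

```text
t 7.33 lid 0.8117 tcp y 38.98 z 204.81 th(y) 0.894 barz 198.9 Fy 7.2 Fz 2.1 Ftan -4.2 Frad 6.2 open 13.75 M [ 2.07  0.17 -0.01]
```

play_rows(rows=[0,-1.4,-1.3,0,0,-1.3,-1.5,0,0,-1.1,-1.5,0,0,0,0,0])

```text
clock: 7.67
tcp_pos: [0.4974, 0.0567, 0.2088]
tcp_rot: [-1.564, 0.055, -0.057]
ft_force: [-0.4, 6.5, 4.1]
opening: 0.0137
```

```bash
python3 lid.py
```

```text
t 7.72 lid 0.8059 tcp y 34.36 z 208.81 th(y) 0.933 barz 202.5 Fy 6.5 Fz 3.2 Ftan -3.4 Frad 6.4 open 14.38 M [1.72 0.25 0.03]
```

play_rows(rows=[0,-1.1,-1.4,0,0,-1.1,-1.5,0,0,0,0,0])

```text
clock: 7.97
tcp_pos: [0.4972, 0.0541, 0.2108]
tcp_rot: [-1.564, 0.055, -0.057]
ft_force: [0.6, 6.8, 2.9]
opening: 0.014
```

```bash
python3 lid.py
```

```text
t 8.02 lid 0.8021 tcp y 31.75 z 210.78 th(y) 0.954 barz 204.4 Fy 6.5 Fz 2.4 Ftan -3.9 Frad 5.7 open 13.86 M [ 2.07  0.1  -0.03]
```

play_rows(rows=[0,-1.1,-1.5,0,0,-1.0,-1.5,0,0,0,0,0])

```text
clock: 8.27
tcp_pos: [0.4969, 0.0509, 0.2133]
tcp_rot: [-1.564, 0.055, -0.057]
ft_force: [-1.1, 7.3, 5.2]
opening: 0.0139
```

```bash
python3 lid.py
```

```text
t 8.32 lid 0.7977 tcp y 28.56 z 213.30 th(y) 0.980 barz 206.6 Fy 6.8 Fz 6.1 Ftan -2.3 Frad 8.9 open 13.68 M [ 1.72  0.38 -0.03]
```

play_rows(rows=[0,-1.1,-1.4,0,0,-1.0,-1.4,0,0,0,0,0])

```text
clock: 8.57
tcp_pos: [0.4968, 0.0482, 0.2152]
tcp_rot: [-1.564, 0.055, -0.057]
ft_force: [0.0, 6.8, 3.7]
opening: 0.014
```

```bash
python3 lid.py
```

```text
t 8.62 lid 0.7934 tcp y 25.84 z 215.14 th(y) 1.002 barz 208.4 Fy 6.1 Fz 2.8 Ftan -3.6 Frad 5.6 open 13.61 M [ 1.93  0.16 -0.01]
```

play_rows(rows=[0,-1.0,-1.5,0,0,-1.0,-1.5,0,0,0,0,0])

```text
clock: 8.87
tcp_pos: [0.4965, 0.0451, 0.2175]
tcp_rot: [-1.564, 0.055, -0.057]
ft_force: [-0.9, 7.7, 4.8]
opening: 0.0136
```

```bash
python3 lid.py
```

```text
t 8.92 lid 0.7884 tcp y 22.69 z 217.47 th(y) 1.026 barz 210.3 Fy 5.8 Fz 5.3 Ftan -2.2 Frad 7.5 open 13.64 M [1.59 0.42 0.  ]
```

play_rows(rows=[0,-1.0,-1.5,0,0,-0.9,-1.5,0,0,0,0,0])

```text
clock: 9.17
tcp_pos: [0.4963, 0.0421, 0.2193]
tcp_rot: [-1.564, 0.055, -0.057]
ft_force: [-1.0, 6.1, 4.9]
opening: 0.0141
```

```bash
python3 lid.py
```

```text
t 9.22 lid 0.7831 tcp y 19.74 z 219.27 th(y) 1.049 barz 212.1 Fy 6.2 Fz 4.2 Ftan -3.3 Frad 6.7 open 13.73 M [ 1.77  0.37 -0.02]
```

play_rows(rows=[0,-0.9,-1.5,0,0,-0.9,-1.5,0,0,0,0,0])

```text
clock: 9.47
tcp_pos: [0.4961, 0.0394, 0.2208]
tcp_rot: [-1.563, 0.055, -0.057]
ft_force: [-0.9, 6.8, 2.9]
opening: 0.0137
```

```bash
python3 lid.py
```

```text
t 9.52 lid 0.7787 tcp y 17.04 z 220.82 th(y) 1.070 barz 213.6 Fy 6.7 Fz 3.2 Ftan -4.4 Frad 6.0 open 13.92 M [2.12 0.21 0.02]
```

play_rows(rows=[0,-0.9,-1.5,0,0,-0.9,-1.5,0,0,0,0,0])

```text
clock: 9.77
tcp_pos: [0.4958, 0.0358, 0.2231]
tcp_rot: [-1.564, 0.055, -0.058]
ft_force: [-2.2, 6.0, 6.9]
opening: 0.0138
```

```bash
python3 lid.py
```

```text
t 9.82 lid 0.7693 tcp y 13.42 z 223.09 th(y) 1.097 barz 215.5 Fy 5.3 Fz 6.6 Ftan -1.7 Frad 8.3 open 13.71 M [ 1.67  0.45 -0.03]
```

play_rows(rows=[0,-0.9,-1.5,0,0,-0.8,-1.5,0,0,0,0,0])

```text
clock: 10.07
tcp_pos: [0.4956, 0.0328, 0.2247]
tcp_rot: [-1.564, 0.056, -0.058]
ft_force: [-1.6, 5.4, 5.5]
opening: 0.0134
```

```bash
python3 lid.py
```

```text
t 10.12 lid 0.7535 tcp y 10.41 z 224.66 th(y) 1.120 barz 217.0 Fy 5.3 Fz 5.8 Ftan -2.2 Frad 7.5 open 13.84 M [1.83 0.43 0.05]
```

The lid is now sinking faster than the smooth curve, so the pin is rolling over the rounded lip. I'll go to single small steps.

play_rows(rows=[0,-0.8,-1.5,0,0,0,0,0])

```text
clock: 10.28
tcp_pos: [0.4955, 0.0314, 0.2254]
tcp_rot: [-1.564, 0.056, -0.058]
ft_force: [-1.2, 6.2, 4.9]
opening: 0.0136
```

```bash
python3 lid.py
```

```text
t 10.33 lid 0.7419 tcp y 9.02 z 225.36 th(y) 1.130 barz 217.7 Fy 6.0 Fz 4.2 Ftan -3.6 Frad 6.4 open 13.80 M [1.95 0.35 0.04]
```

play_rows(rows=[0,-0.7,-1.4,0,0,0,0,0])

```text
clock: 10.5
tcp_pos: [0.4954, 0.0294, 0.2266]
tcp_rot: [-1.565, 0.056, -0.058]
ft_force: [-2.0, 4.2, 9.2]
opening: 0.0135
```

```bash
python3 lid.py
```

```text
t 10.55 lid 0.7115 tcp y 7.01 z 226.62 th(y) 1.145 barz 218.6 Fy 3.6 Fz 9.5 Ftan 0.6 Frad 10.2 open 13.53 M [ 1.37  0.66 -0.05]
```

The lid dropped by about 0.05 rad, which is the expected 9 mm, with no tangential load. I'll let it settle and check.

play_rows(rows=[0,0,0,0,0,0,0,0,0,0,0,0])

```text
clock: 10.8
tcp_pos: [0.4954, 0.0294, 0.2266]
tcp_rot: [-1.565, 0.056, -0.057]
ft_force: [-2.9, 5.1, 8.4]
opening: 0.0139
```

```bash
python3 lid.py; python3 - <<'E'
import cv2
from cell import read_camera
c=read_camera("scene"); a=c["color"][:,:,::-1]
cv2.imwrite("pics/b1.png",cv2.resize(a[60:240,230:430],None,fx=3.3,fy=3.3,interpolation=2))
E
```

```text
t 10.85 lid 0.7115 tcp y 6.97 z 226.64 th(y) 1.145 barz 218.6 Fy 5.0 Fz 8.5 Ftan -1.1 Frad 9.8 open 13.55 M [1.35 0.7  0.01]
```

View pics/b1.png

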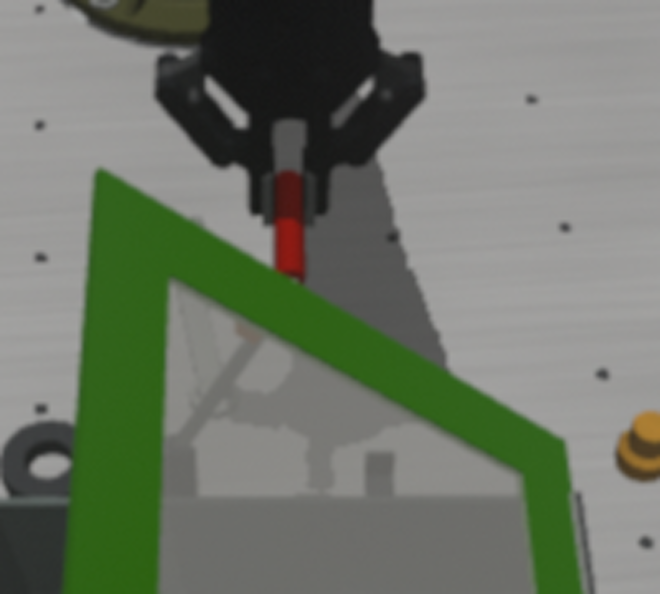

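The lid holds at 0.7115. The geometry puts the pin 187 mm from the hinge and 10 mm below the lid, so it is fully seated. I'll relax the residual radial load, then release.

play_rows(rows=[0,-0.7,0.4,0,0,-0.7,0.4,0,0,0,0,0])

```text
clock: 11.15
tcp_pos: [0.4954, 0.0293, 0.2267]
tcp_rot: [-1.567, 0.056, -0.058]
ft_force: [-0.7, 5.9, 5.1]
opening: 0.0141
```

```bash
python3 lid.py
```

```text
t 11.20 lid 0.7114 tcp y 6.87 z 226.72 th(y) 1.146 barz 218.6 Fy 5.8 Fz 4.2 Ftan -3.6 Frad 6.2 open 13.74 M [1.54 0.31 0.08]
```

Ftan is slightly resistive, so I'll ease back a little in y, then open.

play_rows(rows=[0,-0.5,0.7,0,0,-0.3,0.5,0,0,0,0,0])

```text
clock: 11.45
tcp_pos: [0.4953, 0.0294, 0.2268]
tcp_rot: [-1.569, 0.057, -0.058]
ft_force: [-0.3, 4.4, 1.8]
opening: 0.0135
```

```bash
python3 lid.py
```

```text
t 11.50 lid 0.7115 tcp y 6.92 z 226.77 th(y) 1.145 barz 218.6 Fy 4.9 Fz 1.3 Ftan -3.9 Frad 3.2 open 14.12 M [1.41 0.03 0.04]
```

play_rows(rows=[0,0,0.8,0,0,0,0,0])

```text
clock: 11.67
tcp_pos: [0.4954, 0.0294, 0.2268]
tcp_rot: [-1.57, 0.058, -0.058]
ft_force: [-0.8, 3.8, 2.5]
opening: 0.0133
```

play_rows(rows=[0,0,0,0,0,0,0,0,0,0,0,0,0,0,0,0,0,0,0,0,0,0,0,0,0,0,0,0,0,0,0,0], jaw=1)

```text
clock: 12.33
tcp_pos: [0.4954, 0.0294, 0.2267]
tcp_rot: [-1.57, 0.058, -0.058]
ft_force: [0.1, -0.6, -0.8]
opening: 0.0857
```

```bash
python3 lid.py; python3 pic.py c1
```

```text
t 12.38 lid 0.7115 tcp y 7.01 z 226.73 th(y) 1.145 barz 218.6 Fy 0.2 Fz -1.1 Ftan -0.6 Frad -0.9 open 85.98 M [ 0.05 -0.02  0.02]
```

View pics/c1.png

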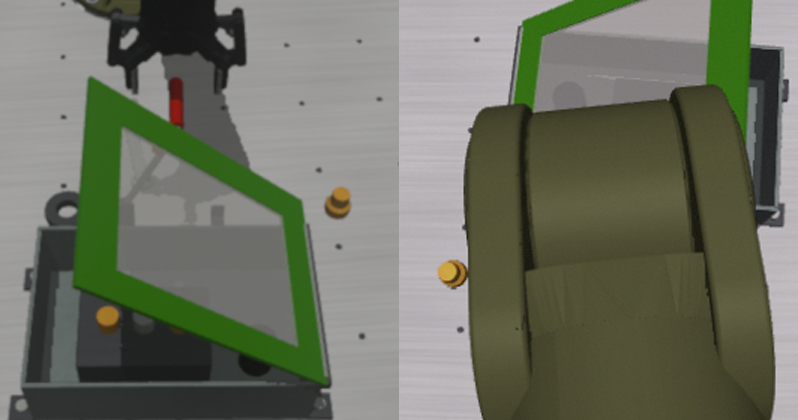

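The jaws are open, the rod stands free at (176,103), and the lid is unchanged. Retreating straight up.

play_rows(rows=[0,-8,0,0,0,-15,0,0,0,-20,0,0,0,-20,0,0,0,-20,0,0,0,-10,0,0,0,0,0,0,0,0,0,0,0,0,0,0])

```text
clock: 13.23
tcp_pos: [0.4948, 0.0295, 0.3186]
tcp_rot: [-1.57, 0.059, -0.057]
ft_force: [-0.7, -0.3, -0.3]
opening: 0.0855
```

```bash
python3 lid.py; python3 pic.py d1
```

```text
t 13.28 lid 0.7115 tcp y 6.96 z 318.36 th(y) 1.145 barz 218.6 Fy 0.0 Fz 0.3 Ftan 0.1 Frad 0.3 open 85.58 M [-0.03  0.02 -0.02]
```

View pics/d1.png

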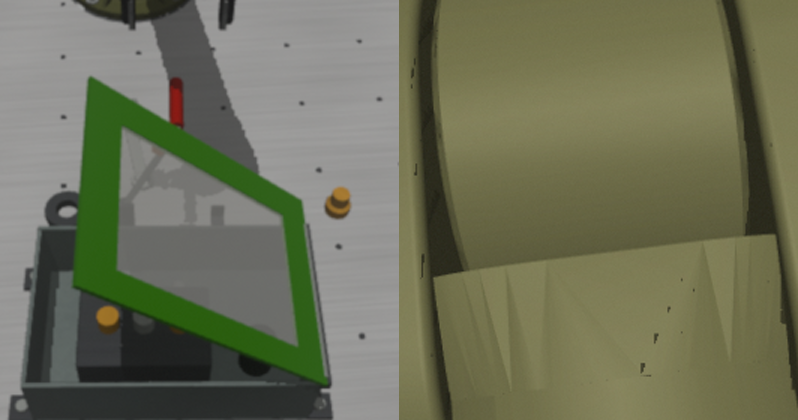

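The lid stays propped at 0.7115 and the gripper is clear, reading zero force. The coupling and flange are where they were. Handing in.

```bash
python3 -c "
from cell import robot
print(robot.close_job())"
```

```text
the job is handed in; nothing more can be done
None
```

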